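# Reset the latched stop one notch and feed the long cover into the nest

### The job

Change the fixture over from short covers to the long one: press the latch tab on the stop slide and, with it pressed, slide the stop back, away from the funnel, to the next notch only, and leave it latched there with the tab up. Then push the long red cover flat along the bench, without lifting it, through the funnel rails until it is straight in the throat and fully home against the stop. Let go of everything and leave the other things on the bench where they are.

Things in the scene. Friction and masses are not known exactly. Their poses are not given: they have to be found in the camera images.
- fixture: Locating fixture fixed to the bench, 370 mm long. Origin at bench level on its centre line at the start of the throat. +x: feed direction (into the throat), +y sideways, +z up; symmetric about its centre line. Its thin base sheet is level with the bench, so the cover slides on without a step.
- throat (a point): Same point and axes as the fixture's origin. Two white plastic guide rails, 24 mm high, 12 mm thick, converge straight from x = -100 mm (the mouth, 190 mm clear width) to x = 0 (84 mm clear), then run parallel, 84 mm apart, to x = 122 mm.
- strips (a point): Bench level, on the centre line, at the middle of the two notched steel strips between which the stop slide runs: 192 mm along +x from the fixture's origin. Strips and their outer walls are 30 mm high, lie 38 to 58 mm either side of the centre line and reach 66 mm either way along x.
- stop_slide (a joint): Travel (m) of the aluminium stop slide along the fixture's +x, away from the funnel. Notches at 0 (start), 0.040 and 0.080, 2 mm play either way; end stops at -0.005 and 0.086. About 2 N friction when unlatched. At 0 the grip's centre is at fixture x = 152 mm and the stop face at 80 mm; at 0.040 at 192 and 120 mm.
- latch_tab (a joint): How far (m) the black ribbed latch tab on the slide is pressed: 0 up, 0.012 fully down (spring: 4 N at first, 8 N fully down). The 12 mm cross bar below it locks in 16 mm notches of both strips and is free once the tab is 7.5 mm down. Let go between notches, the bar rubs under the strips and the tab snaps up at the next notch it is slid to.
- grip (a point): Centre of the top face of the latch tab when up, 46 mm above the bench; moves with the slide, not with the press. Axes as the fixture's. Tab 44 x 44 mm, in a gap between two upright cheeks standing across the travel: gap from -26 to +26 mm along x; cheeks 8 mm thick, 48 mm wide, tops 64 mm above the bench. Open above and to both sides. Fingers in the gap can push on a cheek.
- stop_face (a point): Middle, at bench level, of the slide's stop face: flat, 66 mm wide, 32 mm high, looking to the fixture's -x into the throat; the cover comes to rest against it. Moves with the slide. Axes as the fixture's.
- cover: The long red plastic cover, 120 mm long (its x), 80 mm wide (its y), 30 mm high; upright sides 26 mm high, corners rounded at 10 mm; 0.15 to 0.3 kg. Origin at the centre of its underside. Lies flat and alone on the bench before the funnel's mouth, long axis within 15 degrees of the feed direction, its +x end leading.
- short_cover: Bystander: red cover of the last batch, 80 x 80 x 30 mm, lying on the far side of the funnel. Origin at the centre of its underside.
- dish: Bystander: shallow steel dish, 90 mm across, 26 mm high, on the far side of the throat. Origin at its underside.
- screwdriver: Bystander: screwdriver, 200 mm long, lying on the robot's side of the notched strips, along them, about 110 to 130 mm from the centre line.
- tape_roll: Bystander: roll of paper tape, 84 mm across, 25 mm high, on the far side of the funnel's mouth, beyond the cover. Origin at its underside.
- oil_can: Bystander: white plastic bottle, 52 mm across, 110 mm high, standing at the right of the bench. Origin at its underside.
There are look-alikes about, which are no part of the job. Leave any black or brown look-alike of the cover alone.

How it is judged:
By the outcome, as a careful person would: the job done as asked, in the order asked, and still so for the second after the job is handed in, with the robot touching nothing.
It also fails if it takes over 54 s, if anything falls off the work surface, if the arm or the gripper's body presses on something with over 40 N, if the wrist force passes 120 N, or if a joint passes its speed limit or range.

### The arm

A 6-joint arm with a two-finger parallel gripper is mounted at the origin on the work surface. World frame = base frame: x ahead of the robot, y to its left, z up, the work surface at z = 0. Lengths are in mm, angles in rad, forces in N, time in s.
With the tool pointing down it reaches from about 350 to 775 mm from the base axis. Payload 5.5 kg.
Tool frame: the origin (TCP) lies on the centre line of the jaws, within the pads' length; the fingertips stand ahead of it and the grasp point (between the pads) lies 11 mm behind it (robot.finger_overhang is the z of the fingertips in the tool frame, in mm); z points along the fingers, y is the direction in which the jaws open and shut (so a half turn about z gives the same grasp; the last joint's range is limited). The gripper opens to 85 mm and grips with 20 to 120 N. Pads are 22 mm wide; open, the fingers measure 114 mm over their backs; the gripper's body (76 mm by 85 mm) begins 54 mm behind the grasp point. The pads swing forward as they close: fully open they stand 13 mm farther back than shut.
Start: joints at [1.152, 0.313, 0.046, 1.304, 0, 1.431], TCP at [158.266, 552.835, 210.023] pointing down, gripper open.
Joint ranges: [-2.76, 2.76], [-0.86, 1.69], [-1.03, 1.26], [-2.2, 2.34], [-1.47, 1.5], [-3.14, 3.14]. Speed limits (rad/s): [2.57, 2.57, 3.14, 3.14, 3.14, 3.14].

### API

Orientations are given as a 3x3 rotation matrix whose columns are the frame's x, y, z axes.
In Python, from cell import robot gives the robot as it stands. The module is installed in compiled form; this text tells all that it offers.
- The arm moves only by the shell command python3 -m creep 'ROWS' [FORCE]. ROWS is a JSON object of lists of equal length, an entry for each row: "fingers": the closure, from -1 (fully open) to 1 (shut), so that 0 is half open; "slide": the shift along the tool's x, y, z each as a share of 0.04 m, from -1 to 1, a list of three; "turn": the turn about the tool's z as a share of 5 degrees, from -1 to 1. In form: {"fingers": [fingers, ...], "slide": [[tx, ty, tz], ...], "turn": [turn, ...]}. A call has 1 to 8 rows; each row shifts and turns the commanded pose from where the row before left it, along the tool's axes as they then stand; what a row does not reach is not made up. A row lasts 1/12 s, in which the tool goes at most 41.7 mm and 7.16 degrees, less where a joint would pass 70% of its speed; a pose out of reach is approached as far as the arm can. A call with a number of a shift or a turn outside -1 to 1 is refused whole. A call with a gripper value outside its range is refused whole. The fingers move at their own pace and stop on an object; FORCE is the grip in N (left out, the last holds). Time passes only in rows, so rows that do not move let the fingers close. It gives the time, the measured TCP pose, the force and the opening at its end, in the units of the state.
- robot.state(): the state, without advancing time (a new reading comes with each control period).
- robot.camera(name): name is "scene" or "top" or "wrist"; returns the picture (420x560x3 uint8, blue, green, red); there is no depth.
- robot.camera_params(name): a dict with "fx", "fy", "cx", "cy" (pixels), "rvec" (rotation vector, rad) and "tvec" (3), from world to camera coordinates, as OpenCV has them. Camera axes: x right, y down, z forward; pixel columns grow to the right and rows downward; lengths in mm; the calibration is good to about 2 mm. A picture is of the moment at which its call begins: read the wrist's pose just before it. camera_params takes no time and is no camera call; for the wrist camera it gives the pose at the moment of the call.
- robot.close_job(): hands the job in, once; it reports no verdict.
The state is a dict: "time": time; "joint_pos": joint angles; "qvel": joint speeds; "joint_efforts": joint torques, N m; "tool_pos": TCP position; "tcp_rot": TCP orientation; "contact_force": force on the tool from outside, world axes, zero at the start; "torque": the same for the moment, N m; "gripper_width": finger opening in mm.
Only numpy, scipy, OpenCV 4.12 (cv2) and the standard library are available. Lean on these libraries where they do the work, as an engineer would, in place of code of your own. Each camera call takes 0.05 s, during which the arm holds its last target. There are 200 camera calls.

## Working session

There is one attempt and no reset: what is moved stays moved. The work goes in short steps, Python scripts to look and compute and a shell command to move; the robot and the scene stay as the last step left them, time stands still between calls to the robot, and variables do not carry over. Pictures are saved under pics/ and viewed, about 8 in all and at most 12, crops included, and the job is handed in when it is done.

```bash
mkdir -p pics; cat > h.py <<'E'
import numpy as np,cv2
from cell import robot
def cam(n): 
    p=robot.camera_params(n);K=np.array([[p['fx'],0,p['cx']],[0,p['fy'],p['cy']],[0,0,1.]])
    return K,np.array(p['rvec'],float).ravel(),np.array(p['tvec'],float).ravel()
def back(c,uv,z):
    K,r,t=c;R=cv2.Rodrigues(r)[0];o=-R.T@t
    d=(R.T@np.linalg.inv(K)@np.c_[np.atleast_2d(uv),np.ones(len(np.atleast_2d(uv)))].T).T
    return o+d*((z-o[2])/d[:,2])[:,None]
def proj(c,P): return cv2.projectPoints(np.atleast_2d(np.array(P,float)),c[1],c[2],c[0],None)[0][:,0]
E
python3 - <<'E'
from h import *
for n in('top','scene'):
    cv2.imwrite(f'pics/{n}0.png',robot.camera(n));c=cam(n);print(n,c[0][0,0],(-cv2.Rodrigues(c[1])[0].T@c[2]).round())
s=robot.state();print(s['time'],s['tool_pos'],np.round(s['tcp_rot'],3),s['gripper_width'],robot.finger_overhang)
E
```

```text
top 459.5673639312676 [ 419. -101. 1064.]
scene 403.7626634875828 [1005. -723.  967.]
0.1 [158.04838273 552.3239953  209.19088966] [[-0.961  0.275 -0.001]
 [ 0.275  0.961 -0.002]
 [ 0.    -0.002 -1.   ]] 85.18386310656167 8.0
```

View pics/top0.png

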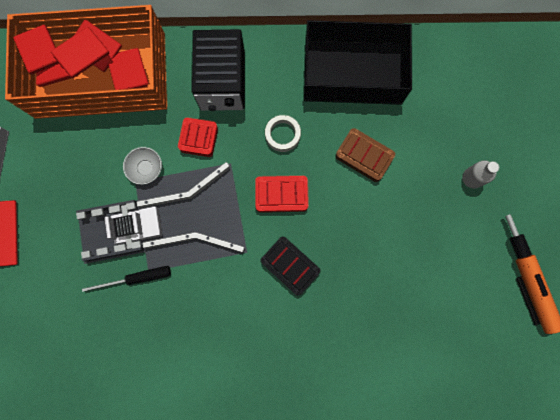

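View pics/scene0.png

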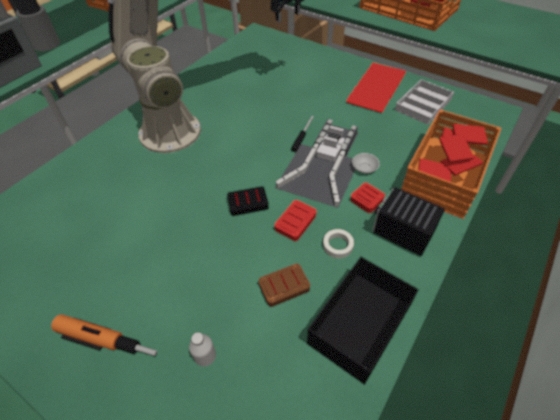

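```bash
python3 - <<'E'
from h import *
im=cv2.imread('pics/top0.png');cv2.imwrite('pics/crop1.png',cv2.resize(im[120:280,65:325],None,fx=3,fy=3,interpolation=cv2.INTER_CUBIC))
c=cam('top')
print(back(c,[[123,225]],46),back(c,[[282,194],[198,137]],30))
hsv=cv2.cvtColor(im,cv2.COLOR_BGR2HSV);m=((hsv[...,0]<8)|(hsv[...,0]>172))&(hsv[...,1]>150)&(hsv[...,2]>90)
m=m.astype(np.uint8);m[:, :240]=0;m[:,320:]=0;m[:165]=0;m[225:]=0
p=np.argwhere(m)[:,::-1].astype(np.float32);W=back(c,p,28)[:,:2].astype(np.float32);print(cv2.minAreaRect(W))
E
```

```text
[[541.04513282 253.31704789  46.        ]] [[ 609.7342882  -101.61051962   30.        ]
 [ 747.43747126   92.7471062    30.        ]]
((612.70166015625, -99.3028335571289), (119.72277069091797, 79.26496887207031), 89.27994537353516)
```

View pics/crop1.png

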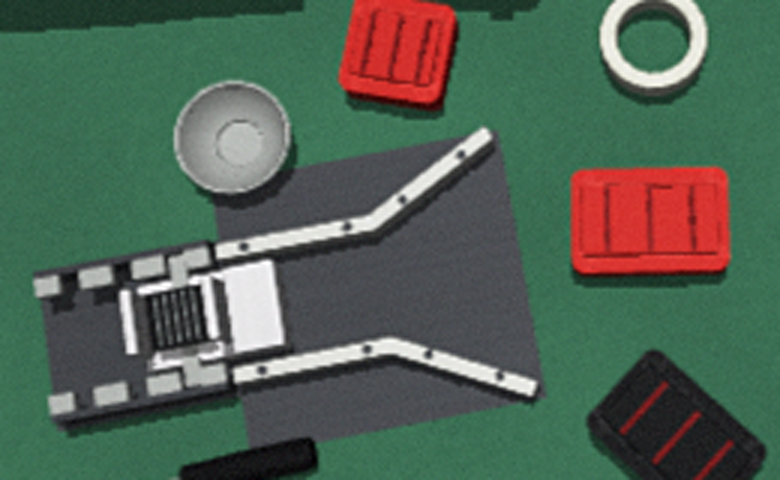

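```bash
cat > fit.py <<'E'
from h import *
from scipy.optimize import least_squares
c=cam('top')
# crop px -> image px ; model pts (rail tops, z=24; strips z=30)
obs={(0,-42,24):(377,237),(0,42,24):(390,338),(-100,-95,24):(494,138),(-100,95,24):(537,382),(122,-54,24):(217,243),(122,-42,24):(219,260),(122,42,24):(234,369),(122,54,24):(236,383),(152,0,46):(179,317)}
def T(p,P):
    x,y,a=p;d=np.array([np.cos(a),np.sin(a)]);n=np.array([-d[1],d[0]]);P=np.array(P,float)
    return np.c_[x+P[:,0]*d[0]+P[:,1]*n[0],y+P[:,0]*d[1]+P[:,1]*n[1],P[:,2]]
if __name__=='__main__':
    M=np.array(list(obs));M[:,1]*=1
    O=np.array(list(obs.values()))/3.+[65,120]-1/3
    for sy in(1,-1):
        MM=M*[1,sy,1]
        r=least_squares(lambda p:(proj(c,T(p,MM))-O).ravel(),[560,100,1.73],x_scale=[10,10,.1],loss='soft_l1')
        print(sy,r.x.round(3),np.degrees(r.x[2]),r.cost);print(r.fun.reshape(-1,2).round(1).tolist())
    p=r.x
    print('grip',T(p,[[152,0,46]]),T(p,[[192,0,46]]))
    d=np.array([np.cos(p[2]),np.sin(p[2])]);q=np.array([612.7,-99.3])-p[:2];print('cover in fixture',q@d,-q[0]*d[1]+q[1]*d[0])
E
python3 fit.py
```

```text
1 [566.359 101.909   1.745] 99.99983939760627 2.802606493059259
[[-0.0, -2.2], [1.3, -0.1], [-0.0, 0.8], [-0.2, 0.1], [-0.1, 0.5], [-0.0, -0.1], [0.0, -0.4], [0.1, 0.2], [-0.6, 0.1]]
-1 [518.397 101.126   1.424] 81.58643790864464 396.71470514829355
[[-0.3, 55.0], [1.4, -15.3], [1.0, 117.7], [-0.8, -46.9], [-1.3, 51.0], [-1.0, 40.1], [0.8, -32.7], [1.1, -42.5], [-0.5, -0.2]]
grip [[540.637388   251.49060748  46.        ]] [[546.49007553 291.06011656  46.        ]]
cover in fixture -184.47130440091146 -122.61374987985889
```

```bash
python3 -m creep '{"fingers":[1,1,1,1,1,1,1,1],"slide":[[-0.8,-0.32,0],[-0.8,-0.32,0],[-0.8,-0.32,0],[-0.8,-0.32,0],[-0.8,-0.32,0],[-0.8,-0.32,0],[-0.8,-0.32,0],[0,0,0]],"turn":[0,0,0,0,0,0,0,0]}' 40
python3 -m creep '{"fingers":[1,1,1,1,1,1,1,1],"slide":[[-0.8,-0.32,0],[-0.8,-0.32,0],[-0.8,-0.32,0],[-0.8,-0.32,0],[-0.8,-0.32,0],[-0.8,-0.32,0],[-0.8,-0.32,0],[0,0,0]],"turn":[0,0,0,0,0,0,0,0]}'
python3 -m creep '{"fingers":[1,1,1,1,1,1,1,1],"slide":[[0,0,0],[0,0,0],[0,0,0],[0,0,0],[0,0,0],[0,0,0],[0,0,0],[0,0,0]],"turn":[1,1,1,1,1,1,1,1]}'
python3 -m creep '{"fingers":[1,1,1,1,1,1],"slide":[[0,0,0],[0,0,0],[0,0,0],[0,0,0],[0,0,0],[0,0,0]],"turn":[1,1,1,1,0.8,0]}'
python3 - <<'E'
from h import *
cv2.imwrite('pics/wrist1.png',robot.camera('wrist'))
c=cam('wrist');s=robot.state();print(s['tool_pos'],np.round(s['tcp_rot'],3).tolist(),s['contact_force'])
from fit import T
p=[566.36,101.91,1.7453]
print(proj(c,T(p,[[0,0,0],[152,0,46],[126,24,64],[126,-24,64],[178,24,64],[178,-24,64],[122,42,24],[122,-42,24]])).round())
E
```

```text
time: 0.77
tool_pos: [353.1, 401.8, 209.5]
tcp_rot: [[-0.96, 0.281, 0.001], [0.281, 0.96, -0.002], [-0.002, -0.001, -1.0]]
contact_force: [0.1, 0.2, 0.2]
gripper_width: 0.1
time: 1.43
tool_pos: [543.9, 253.7, 208.8]
tcp_rot: [[-0.96, 0.28, 0.001], [0.28, 0.96, -0.001], [-0.002, -0.001, -1.0]]
contact_force: [-0.5, 1.5, 0.2]
gripper_width: 0.0
time: 2.1
tool_pos: [538.8, 257.8, 209.5]
tcp_rot: [[-0.556, 0.831, -0.001], [0.831, 0.556, -0.0], [0.001, -0.001, -1.0]]
contact_force: [-0.5, -0.1, -0.4]
gripper_width: -0.1
time: 2.6
tool_pos: [538.9, 257.8, 209.5]
tcp_rot: [[-0.173, 0.985, -0.001], [0.985, 0.173, -0.0], [0.0, -0.001, -1.0]]
contact_force: [0.1, -0.3, -0.2]
gripper_width: -0.1
[538.98659987 257.72456215 209.6045501 ] [[-0.176, 0.984, -0.001], [0.984, 0.176, -0.0], [0.0, -0.001, -1.0]] [-0.2992494  -0.15062572 -0.56820337]
[[276. 284.]
 [276. 187.]
 [254. 215.]
 [299. 215.]
 [253. 167.]
 [300. 167.]
 [241. 206.]
 [312. 207.]]
```

View pics/wrist1.png

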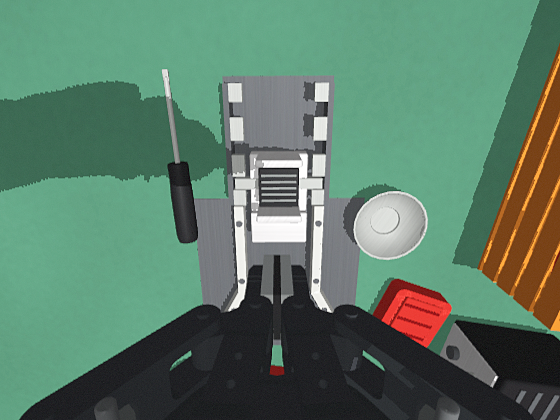

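```bash
python3 -m creep '{"fingers":[1,1,1,1,1,1,1],"slide":[[0,-0.03,0.9],[0,0,0.9],[0,0,0.9],[0,0,0.9],[0,0,0],[0,0,0.05],[0,0,0]],"turn":[0,0,0,0,0,0,0]}'
python3 -m creep '{"fingers":[1,1,1,1,1,1],"slide":[[0,0,0.1],[0,0,0.1],[0,0,0.1],[0,0,0.05],[0,0,0],[0,0,0]],"turn":[0,0,0,0,0,0]}'
```

```text
time: 3.23
tool_pos: [539.2, 257.5, 65.4]
tcp_rot: [[-0.175, 0.985, 0.001], [0.985, 0.175, 0.001], [0.0, 0.001, -1.0]]
contact_force: [0.8, 0.6, 0.3]
gripper_width: 0.2
time: 3.73
tool_pos: [538.5, 257.0, 50.1]
tcp_rot: [[-0.174, 0.985, 0.0], [0.985, 0.174, 0.0], [0.0, 0.0, -1.0]]
contact_force: [-0.2, -1.0, -0.2]
gripper_width: 0.1
```

```bash
python3 -m creep '{"fingers":[1,1,1,1],"slide":[[0,0.03,0.08],[0,0,0.05],[0,0,0],[0,0,0]],"turn":[0,0,0,0]}'
python3 -m creep '{"fingers":[1,1,1,1],"slide":[[0,0,0.05],[0,0,0.03],[0,0,0],[0,0,0]],"turn":[0,0,0,0]}'
```

```text
time: 4.07
tool_pos: [539.5, 257.2, 44.5]
tcp_rot: [[-0.174, 0.985, -0.0], [0.985, 0.174, -0.0], [0.0, -0.0, -1.0]]
contact_force: [-0.1, 0.2, -0.7]
gripper_width: 0.0
time: 4.4
tool_pos: [539.6, 257.3, 41.5]
tcp_rot: [[-0.174, 0.985, -0.0], [0.985, 0.174, 0.0], [0.0, -0.0, -1.0]]
contact_force: [0.3, 0.3, 0.3]
gripper_width: -0.1
```

```bash
python3 - <<'E'
from h import *
a=robot.camera('wrist')[60:300,140:420];b=robot.camera('scene')
u=proj(cam('scene'),[[540,252,46]])[0].astype(int);print(u)
b=b[u[1]-60:u[1]+60,u[0]-70:u[0]+70]
cv2.imwrite('pics/w2.png',np.hstack([cv2.resize(a,(400,343)),cv2.resize(b,(400,343),interpolation=cv2.INTER_CUBIC)]))
s=robot.state();print(s['contact_force'],s['torque'],s['joint_efforts'])
E
```

```text
[332 136]
[-0.08930093 -0.37557731 -0.3373832 ] [-0.01875352 -0.08640882 -0.05920954] [-1.04975970e-03 -5.24355125e+01  2.65146947e+01  4.53113898e-03
  7.56122972e-05 -1.82972349e-05]
```

View pics/w2.png

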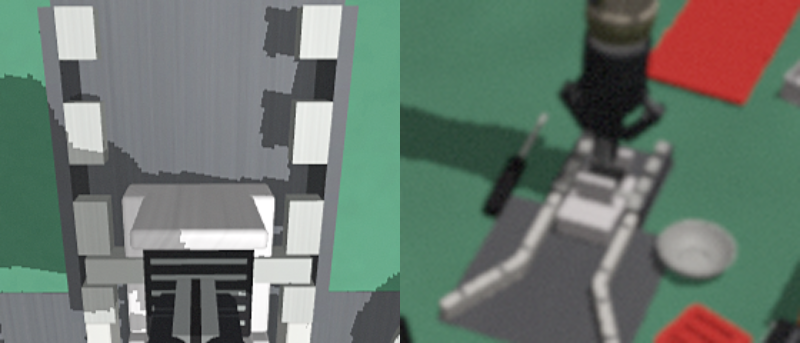

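```bash
python3 -m creep '{"fingers":[1,1,1,1],"slide":[[0,0,0.05],[0,0,0],[0,0,0],[0,0,0]],"turn":[0,0,0,0]}'; python3 - <<'E'
from h import *
print(robot.finger_overhang)
im=robot.camera('wrist')[140:300,190:370];c=cam('wrist');s=robot.state();t=s['tool_pos'];R=np.array(s['tcp_rot'])
print(t,s['contact_force'],[proj(c,t+R@np.array([x,0,8.]))[0].round(1).tolist() for x in(-11,0,11)])
cv2.imwrite('pics/w3.png',cv2.resize(im,None,fx=4,fy=3.7))
E
```

```text
time: 4.83
tool_pos: [539.6, 257.3, 39.6]
tcp_rot: [[-0.174, 0.985, -0.0], [0.985, 0.174, 0.0], [0.0, -0.0, -1.0]]
contact_force: [-1.1, -0.1, 0.7]
gripper_width: -0.5
8.0
[539.64473017 257.26159851  39.58123699] [ 0.14737806 -0.39939963 -0.23445178] [[276.2, 260.5], [276.2, 244.6], [276.2, 228.0]]
```

View pics/w3.png

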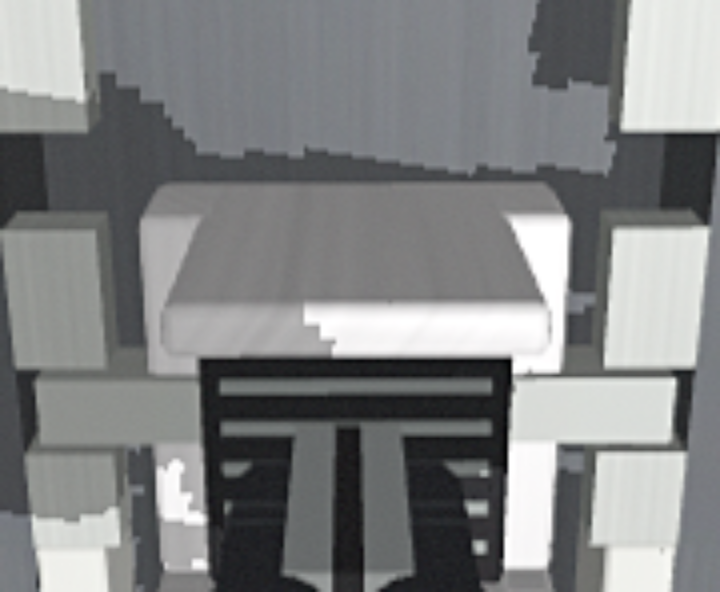

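```bash
python3 - <<'E'
from h import *
from fit import T
c=cam('wrist');s=robot.state();t=s['tool_pos'];R=np.array(s['tcp_rot'])
o=-cv2.Rodrigues(c[1])[0].T@c[2];print('cam in tool',R.T@(o-t),'axis',R.T@cv2.Rodrigues(c[1])[0][2])
for z in(-30,-20,-10,0,8): print(z,[proj(c,t+R@np.array([x,0,z]))[0].round(0).tolist() for x in(-11,11)])
p=[566.36,101.91,1.7453]
print(proj(c,T(p,[[178,24,64],[178,-24,64],[174,22,46],[174,-22,46],[174,22,36],[174,-22,36],[158,54,30],[146,54,30],[158,54,18],[146,54,18]])).round().tolist(), t-T(p,[[152,0,46]])[0])
E
```

```text
cam in tool [  83.8337169     0.22353095 -164.54058583] axis [-3.25813724e-01  1.42330950e-04  9.45433973e-01]
-30 [[276.0, 297.0], [276.0, 258.0]]
-20 [[276.0, 286.0], [276.0, 249.0]]
-10 [[276.0, 276.0], [276.0, 241.0]]
0 [[276.0, 267.0], [276.0, 233.0]]
8 [[276.0, 261.0], [276.0, 228.0]]
[[226.0, 236.0], [323.0, 236.0], [235.0, 229.0], [315.0, 229.0], [237.0, 222.0], [313.0, 222.0], [188.0, 243.0], [189.0, 260.0], [193.0, 235.0], [194.0, 251.0]] [-0.32512559  5.66004802 -6.41876301]
```

```bash
python3 -m creep '{"fingers":[1,1,1,1],"slide":[[0,0,0.05],[0,0,0.05],[0,0,0],[0,0,0]],"turn":[0,0,0,0]}';python3 -m creep '{"fingers":[1,1,1,1],"slide":[[0,0,0.05],[0,0,0],[0,0,0],[0,0,0]],"turn":[0,0,0,0]}'
```

```text
time: 5.22
tool_pos: [539.4, 257.2, 35.4]
tcp_rot: [[-0.174, 0.985, -0.0], [0.985, 0.174, -0.0], [0.0, -0.0, -1.0]]
contact_force: [0.2, 0.1, -1.2]
gripper_width: 0.0
time: 5.55
tool_pos: [539.6, 257.3, 33.6]
tcp_rot: [[-0.174, 0.985, -0.0], [0.985, 0.174, 0.0], [0.0, -0.0, -1.0]]
contact_force: [-0.5, 0.9, -0.2]
gripper_width: 0.1
```

```bash
python3 -m creep '{"fingers":[1,1,1],"slide":[[0,0,0.05],[0,0,0],[0,0,0]],"turn":[0,0,0]}' | grep -E "pos|force";python3 - <<'E'
from h import *
b=robot.camera('scene');c=cam('scene');s=robot.state();t=s['tool_pos'];R=np.array(s['tcp_rot'])
u=proj(c,[[540,255,60]])[0].astype(int)
print([((proj(c,t+R@np.array([0,0,z]))[0]-(u-[40,55]))*8).round().tolist() for z in(-40,-20,0,8)])
cv2.imwrite('pics/s4.png',cv2.resize(b[u[1]-55:u[1]+20,u[0]-40:u[0]+55],None,fx=8,fy=8,interpolation=cv2.INTER_CUBIC))
E
```

```text
tool_pos: [539.5, 257.2, 31.4]
contact_force: [-0.0, 1.0, 0.1]
[[326.0, 417.0], [322.0, 453.0], [318.0, 488.0], [317.0, 502.0]]
```

View pics/s4.png

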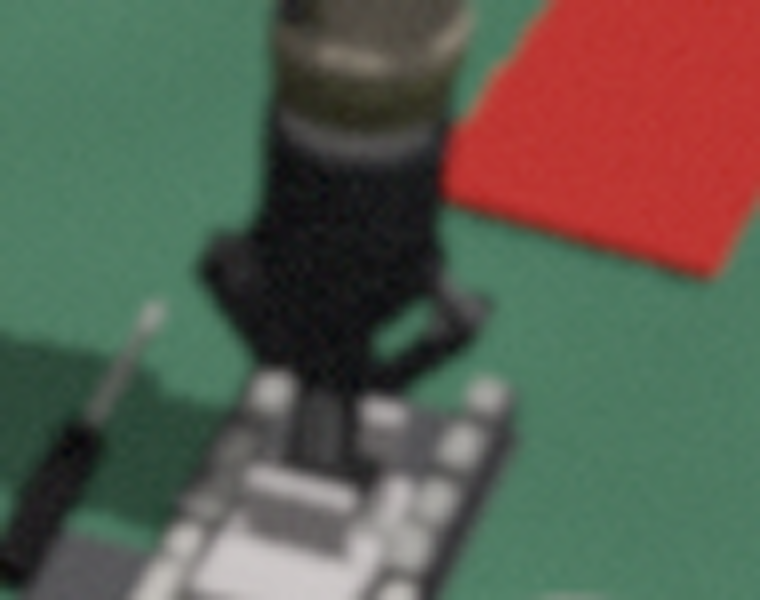

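```bash
for i in 1; do python3 -m creep '{"fingers":[1,1,1,1],"slide":[[0,0,0.05],[0,0,0],[0,0,0],[0,0,0]],"turn":[0,0,0,0]}' | grep -E "pos|force";  python3 -m creep '{"fingers":[1,1,1,1],"slide":[[0,0,0.05],[0,0,0],[0,0,0],[0,0,0]],"turn":[0,0,0,0]}' | grep -E "pos|force"; done; python3 - <<'E'
from h import *
im=robot.camera('wrist')[140:300,190:370]
cv2.imwrite('pics/w5.png',cv2.resize(im,None,fx=4,fy=3.7))
E
```

```text
tool_pos: [539.6, 257.3, 29.6]
contact_force: [-0.2, 0.8, 0.1]
tool_pos: [539.6, 257.3, 27.6]
contact_force: [1.0, 0.5, 0.3]
```

View pics/w5.png

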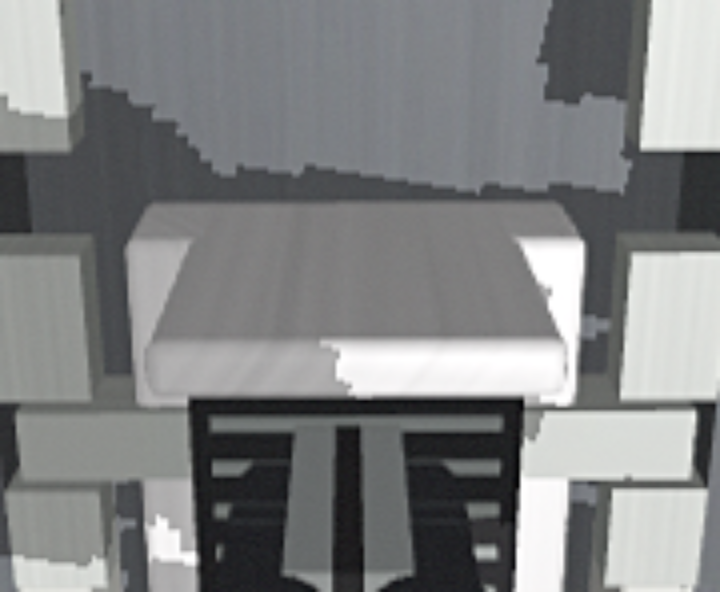

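```bash
python3 -m creep '{"fingers":[1,1,1,1],"slide":[[0,0,0.05],[0,0,0.05],[0,0,0],[0,0,0]],"turn":[0,0,0,0]}' | grep -E "pos|force";  python3 -m creep '{"fingers":[1,1,1,1],"slide":[[0,0,0.05],[0,0,0],[0,0,0],[0,0,0]],"turn":[0,0,0,0]}' | grep -E "pos|force";python3 -m creep '{"fingers":[1,1,1,1],"slide":[[0,0,0.05],[0,0,0],[0,0,0],[0,0,0]],"turn":[0,0,0,0]}' | grep -E "pos|force"
```

```text
tool_pos: [539.9, 257.4, 23.9]
contact_force: [0.1, -0.3, 4.1]
tool_pos: [540.0, 257.4, 21.9]
contact_force: [-0.5, 0.0, 4.0]
tool_pos: [539.9, 257.4, 19.7]
contact_force: [0.1, 0.5, 3.8]
```

```bash
python3 -m creep '{"fingers":[1,1,1,1],"slide":[[0,0,0.05],[0,0,0],[0,0,0],[0,0,0]],"turn":[0,0,0,0]}' | grep -E "pos|force";  python3 -m creep '{"fingers":[1,1,1,1],"slide":[[0,0,0.05],[0,0,0],[0,0,0],[0,0,0]],"turn":[0,0,0,0]}' | grep -E "pos|force";python3 - <<'E'
from h import *
im=robot.camera('wrist')[140:300,190:370]
cv2.imwrite('pics/w6.png',cv2.resize(im,None,fx=4,fy=3.7))
E
```

```text
tool_pos: [540.0, 257.4, 17.9]
contact_force: [0.3, -0.0, 3.8]
tool_pos: [540.0, 257.4, 16.0]
contact_force: [-0.2, 0.1, 6.1]
```

View pics/w6.png

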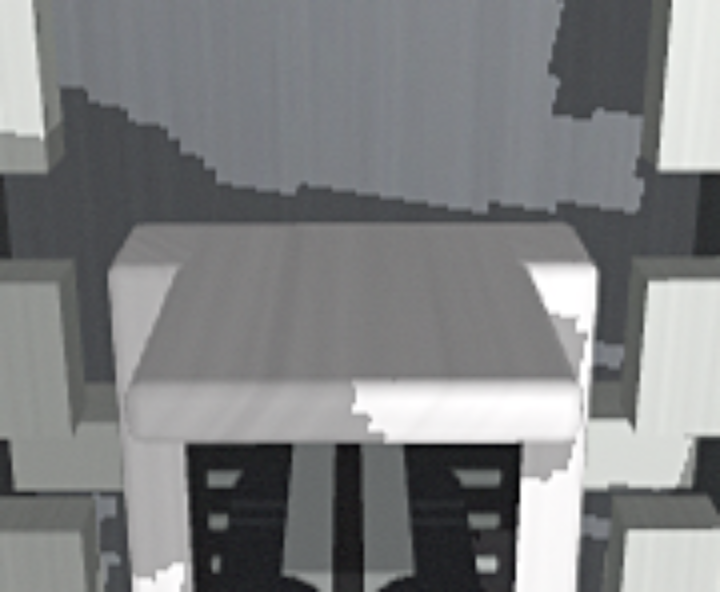

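```bash
python3 -m creep '{"fingers":[1,1,1,1],"slide":[[0,0,0.05],[0,0,0.04],[0,0,0],[0,0,0]],"turn":[0,0,0,0]}' | grep -E "pos|force";  python3 -m creep '{"fingers":[1,1,1,1,1,1,1],"slide":[[0.1,0,0],[0.1,0,0],[0.1,0,0],[0.1,0,0],[0.1,0,0],[0,0,0],[0,0,0]],"turn":[0,0,0,0,0,0,0]}' | grep -E "pos|force"
```

```text
tool_pos: [540.0, 257.4, 12.7]
contact_force: [0.4, -0.1, 8.3]
tool_pos: [536.4, 277.3, 12.7]
contact_force: [-1.6, 0.4, 8.0]
```

```bash
python3 -m creep '{"fingers":[1,1,1,1,1,1,1],"slide":[[0.1,0,0],[0.1,0,0],[0.1,0,0],[0.1,0,0],[0.1,0,0],[0,0,0],[0,0,0]],"turn":[0,0,0,0,0,0,0]}' | grep -E "pos|force"
python3 - <<'E'
from h import *
from fit import T
p=[566.36,101.91,1.7453];c=cam('wrist')
print((proj(c,T(p,[[178,24,64],[178,-24,64],[208,24,64],[218,24,64]]))-[190,140])*[4,3.7])
im=robot.camera('wrist')[140:300,190:370]
cv2.imwrite('pics/w7.png',cv2.resize(im,None,fx=4,fy=3.7))
E
```

```text
tool_pos: [532.8, 297.0, 12.7]
contact_force: [-1.0, 0.4, 7.9]
[[125.46907527 747.3377175 ]
 [549.09025839 747.30509571]
 [109.19520947 535.69224191]
 [103.21809422 457.95844385]]
```

View pics/w7.png

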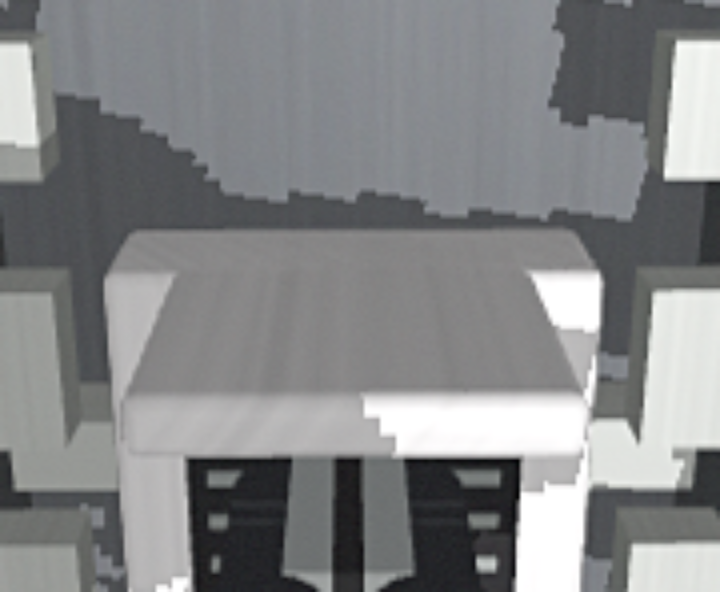

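```bash
python3 -m creep '{"fingers":[1,1,1,1,1,1,1],"slide":[[0,0,-0.1],[0,0,-0.1],[0,0,-0.1],[0,0,-0.05],[0,0,0],[0,0,0],[0,0,0]],"turn":[0,0,0,0,0,0,0]}' | grep -E "pos|force"
python3 - <<'E'
from h import *
from fit import T
p=[566.36,101.91,1.7453];c=cam('wrist')
print((proj(c,T(p,[[208,24,64],[213,24,64],[218,24,64],[223,24,64]]))-[190,140])*[4,3.7])
im=robot.camera('wrist')[140:300,190:370]
cv2.imwrite('pics/w8.png',cv2.resize(im,None,fx=4,fy=3.7))
E
```

```text
tool_pos: [531.9, 296.2, 25.1]
contact_force: [-0.5, -0.8, -0.1]
[[136.66435096 475.49921829]
 [134.24781599 439.59426869]
 [131.77472962 402.84907661]
 [129.24308323 365.23379802]]
```

View pics/w8.png

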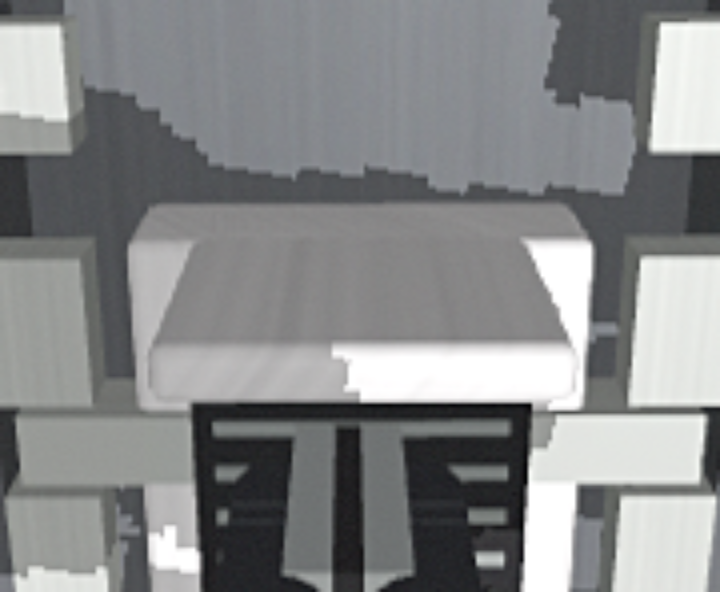

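```bash
python3 -m creep '{"fingers":[1,1,1,1,1,1,1,1],"slide":[[0,0,-0.5],[0,0,-1],[0,0,-1],[0,0,-0.7],[0,0,0],[-0.9,0,0],[-0.9,0,0],[-0.9,0,0]],"turn":[0,0,0,0,0,0,0,0]}' | grep -E "pos|force"
python3 -m creep '{"fingers":[0.2,0.2,0.2,0.2,0.2,0.2,0.2,0.2],"slide":[[-0.9,0,0],[-0.9,0,0],[-0.9,0,0],[-0.9,0,0],[-0.9,0,0],[-0.9,0,0],[-0.9,0,0],[-0.9,0,0]],"turn":[0,0,0,0,0,0,0,0]}' | grep -E "pos|force"
python3 -m creep '{"fingers":[0.2,0.2,0.2,0.2,0.2,0.2],"slide":[[-0.9,0,0],[-0.9,0,0],[-0.75,0,0],[0,0,0],[0,0,0],[0,0,0]],"turn":[0,0,0,0,0,0]}'
python3 - <<'E'
from h import *
from fit import T
s=robot.state();q=s['tool_pos'][:2]-np.array([568.4,102.2]);a=1.7453;print('fix xy',q@[np.cos(a),np.sin(a)],q@[-np.sin(a),np.cos(a)])
im=robot.camera('wrist');c=cam('wrist');cv2.imwrite('pics/w9.png',im)
hsv=cv2.cvtColor(im,cv2.COLOR_BGR2HSV);m=(((hsv[...,0]<8)|(hsv[...,0]>172))&(hsv[...,1]>150)&(hsv[...,2]>80)).astype(np.uint8)
n,l,st,ce=cv2.connectedComponentsWithStats(m)
for i in range(1,n):
    if st[i,4]>800:
        W=back(c,np.argwhere(l==i)[:,::-1],28)[:,:2].astype(np.float32);print(st[i],cv2.minAreaRect(W))
E
```

```text
tool_pos: [551.0, 189.7, 153.3]
contact_force: [0.1, 0.3, -0.0]
tool_pos: [601.1, -95.0, 153.0]
contact_force: [0.5, -1.2, -0.2]
time: 12.3
tool_pos: [618.7, -193.4, 152.9]
tcp_rot: [[-0.174, 0.985, -0.002], [0.985, 0.174, 0.001], [0.002, -0.002, -1.0]]
contact_force: [-0.1, -0.0, -0.1]
gripper_width: 34.2
fix xy -299.82769219482714 1.8298160206207221
[  238     6   111   157 13198] ((614.751708984375, -100.094970703125), (79.53929138183594, 119.57966613769531), 0.3621880114078522)
```

```bash
python3 -m creep '{"fingers":[0.2,0.2,0.2,0.2,0.2,0.2,0.2],"slide":[[0,0.04,0.9],[0,0,0.9],[0,0,0.9],[0,0,0.8],[0,0,0],[0,0,0],[0,0,0]],"turn":[0,0,0,0,0,0,0]}' | grep -E "pos|force"
python3 -m creep '{"fingers":[0.2,0.2,0.2,0.2,0.2,0.2],"slide":[[0,0,0.1],[0,0,0.1],[0,0,0.1],[0,0,0],[0,0,0],[0,0,0]],"turn":[0,0,0,0,0,0]}' | grep -E "pos|force"
```

```text
tool_pos: [622.1, -192.9, 15.9]
contact_force: [0.4, -0.1, 0.5]
tool_pos: [621.0, -193.6, 2.2]
contact_force: [0.0, -0.3, -0.6]
```

```bash
for i in 1; do python3 -m creep '{"fingers":[0.2,0.2,0.2,0.2],"slide":[[0,0,0.1],[0,0,0.05],[0,0,0],[0,0,0]],"turn":[0,0,0,0]}' | grep -E "pos|force"; python3 -m creep '{"fingers":[0.2,0.2,0.2,0.2],"slide":[[0,0,0.1],[0,0,0.05],[0,0,0],[0,0,0]],"turn":[0,0,0,0]}' | grep -E "pos|force"; done
python3 - <<'E'
from h import *
cv2.imwrite('pics/s10.png',robot.camera('scene'))
E
```

```text
tool_pos: [620.7, -193.3, -4.4]
contact_force: [-0.4, 0.4, 0.3]
tool_pos: [620.7, -193.3, -10.3]
contact_force: [-0.3, -0.1, 0.6]
```

```bash
cat > m.py <<'E'
from h import *
s=robot.state();a=1.7453;B=np.array([[np.cos(a),np.sin(a)],[-np.sin(a),np.cos(a)]]);o=np.array([568.4,102.2])
print('t',s['time'],'tcp fix',(B@(s['tool_pos'][:2]-o)).round(1),s['tool_pos'][2].round(1),'F',np.round(s['contact_force'],1))
for n in('wrist','top'):
    im=robot.camera(n);c=cam(n)
    hsv=cv2.cvtColor(im,cv2.COLOR_BGR2HSV);m=(((hsv[...,0]<8)|(hsv[...,0]>172))&(hsv[...,1]>150)&(hsv[...,2]>80)).astype(np.uint8)
    N,l,st,ce=cv2.connectedComponentsWithStats(m)
    for i in range(1,N):
        if st[i,4]>400:
            W=back(c,np.argwhere(l==i)[:,::-1],28)[:,:2];f=((W-o)@B.T).astype(np.float32);r=cv2.minAreaRect(f)
            if abs(r[0][1])<60 and r[0][0]<150:print(n,np.round(r[0],1),np.round(r[1],1),round(r[2],1))
E
python3 -m creep '{"fingers":[0.2,0.2,0.2,0.2,0.2,0.2,0.2,0.2],"slide":[[0,0,0.1],[0,0,0],[0.15,0,0],[0.15,0,0],[0.15,0,0],[0.15,0,0],[0.15,0,0],[0,0,0]],"turn":[0,0,0,0,0,0,0,0]}' | grep -E "pos|force"; python3 m.py
python3 -m creep '{"fingers":[0.2,0.2,0.2,0.2,0.2,0.2,0.2,0.2],"slide":[[0.15,0,0],[0.15,0,0],[0.15,0,0],[0.15,0,0],[0.15,0,0],[0,0,0],[0,0,0],[0,0,0]],"turn":[0,0,0,0,0,0,0,0]}' | grep -E "pos|force"; python3 m.py
```

```text
tool_pos: [615.3, -162.2, -14.0]
contact_force: [-0.7, 0.4, 0.3]
t 14.8167 tcp fix [-268.6   -0.3] -14.0 F [-0.7  0.4  0.3]
wrist [-201.    -7.8] [ 79.1 107.4] 82.2
tool_pos: [610.2, -133.9, -14.2]
contact_force: [0.2, -0.1, -0.1]
t 15.5833 tcp fix [-2.398e+02 -2.000e-01] -14.2 F [ 0.2 -0.1 -0.1]
wrist [-174.4   -2.3] [ 79.1 103.7] 87.5
```

```bash
python3 -m creep '{"fingers":[0.2,0.2,0.2,0.2,0.2,0.2,0.2,0.2],"slide":[[0.15,0,0],[0.15,0,0],[0.15,0,0],[0.15,0,0],[0.15,0,0],[0.15,0,0],[0.15,0,0],[0,0,0]],"turn":[0,0,0,0,0,0,0,0]}' | grep -E "pos|force"; python3 m.py
python3 -m creep '{"fingers":[0.2,0.2,0.2,0.2,0.2,0.2,0.2,0.2],"slide":[[0.15,0,0],[0.15,0,0],[0.15,0,0],[0.15,0,0],[0.15,0,0],[0.15,0,0],[0.15,0,0],[0,0,0]],"turn":[0,0,0,0,0,0,0,0]}' | grep -E "pos|force"; python3 m.py
```

```text
tool_pos: [602.7, -91.3, -14.1]
contact_force: [0.0, -0.0, -0.1]
t 16.35 tcp fix [-196.5   -0.2] -14.1 F [ 0.  -0.  -0.1]
wrist [-1.334e+02  1.000e-01] [104.2  79.2] 0.0
tool_pos: [595.5, -50.1, -14.0]
contact_force: [0.4, -0.5, -0.4]
t 17.1167 tcp fix [-154.6   -0.2] -14.0 F [ 0.4 -0.5 -0.4]
wrist [-91.3   0.6] [104.1  79.1] 0.0
```

```bash
python3 -m creep '{"fingers":[0.2,0.2,0.2,0.2,0.2,0.2,0.2,0.2],"slide":[[0.15,0,0],[0.15,0,0],[0.15,0,0],[0.15,0,0],[0.15,0,0],[0.15,0,0],[0,0,0],[0,0,0]],"turn":[0,0,0,0,0,0,0,0]}' | grep -E "pos|force"; python3 -m creep '{"fingers":[0.2,0.2,0.2,0.2,0.2,0.2,0.2,0.2],"slide":[[0.1,0,0],[0.1,0,0],[0.1,0,0],[0.1,0,0],[0.1,0,0],[0.1,0,0],[0,0,0],[0,0,0]],"turn":[0,0,0,0,0,0,0,0]}' | grep -E "pos|force"; python3 m.py
```

```text
tool_pos: [589.4, -15.4, -14.0]
contact_force: [0.7, 0.0, -0.3]
tool_pos: [585.1, 8.1, -14.1]
contact_force: [0.0, 0.8, -0.8]
t 18.55 tcp fix [-95.6  -0.1] -14.1 F [ 0.   0.8 -0.8]
wrist [-31.9   0.7] [ 79.1 104.1] 89.9
```

```bash
python3 -m creep '{"fingers":[0.2,0.2,0.2,0.2,0.2,0.2,0.2,0.2],"slide":[[0.15,0,0],[0.15,0,0],[0.15,0,0],[0.15,0,0],[0.15,0,0],[0.15,0,0],[0,0,0],[0,0,0]],"turn":[0,0,0,0,0,0,0,0]}' | grep -E "pos|force"; python3 -m creep '{"fingers":[0.2,0.2,0.2,0.2,0.2,0.2,0.2,0.2],"slide":[[0.15,0,0],[0.15,0,0],[0.15,0,0],[0.15,0,0],[0.15,0,0],[0.15,0,0],[0,0,0],[0,0,0]],"turn":[0,0,0,0,0,0,0,0]}' | grep -E "pos|force"; python3 m.py
```

```text
tool_pos: [578.9, 43.7, -14.0]
contact_force: [0.0, 0.1, -0.4]
tool_pos: [572.7, 79.1, -14.0]
contact_force: [0.9, -1.3, -0.4]
t 19.9833 tcp fix [-23.5  -0.2] -14.0 F [ 0.9 -1.3 -0.4]
wrist [40.5  0.5] [103.1  79.1] 0.1
```

Front at about x=92; roughly 28 mm to go. Continue until the force rises.

```bash
python3 -m creep '{"fingers":[0.2,0.2,0.2,0.2,0.2,0.2,0.2,0.2],"slide":[[0.1,0,0],[0.1,0,0],[0.1,0,0],[0.1,0,0],[0.1,0,0],[0.05,0,0],[0,0,0],[0,0,0]],"turn":[0,0,0,0,0,0,0,0]}' | grep -E "pos|force"; python3 -m creep '{"fingers":[0.2,0.2,0.2,0.2],"slide":[[0.05,0,0],[0.05,0,0],[0,0,0],[0,0,0]],"turn":[0,0,0,0]}' | grep -E "pos|force"; python3 m.py
```

```text
tool_pos: [570.4, 94.8, -13.8]
contact_force: [3.0, -19.7, -2.0]
tool_pos: [570.4, 94.9, -13.6]
contact_force: [3.9, -30.7, -0.9]
t 21.0833 tcp fix [-7.5 -0.7] -13.6 F [  3.9 -30.7  -0.9]
wrist [56.5  0.3] [104.7  79.3] 0.1
```

```bash
python3 - <<'E'
from h import *
from fit import T
p=[568.4,102.2,1.7453]
a=robot.camera('wrist');c=cam('wrist')
print('wrist x100,110,120,126 z28:',proj(c,T(p,[[100,0,28],[110,0,28],[120,0,28],[120,0,32],[166,0,64]])).round().tolist())
t=robot.camera('top');ct=cam('top')
u=proj(ct,T(p,[[120,0,30]]))[0];print('top',u,proj(ct,T(p,[[108,0,30],[0,0,30],[60,0,30]])).round(1).tolist())
x0,y0=int(u[0])-45,int(u[1])-50
print(x0,y0)
cv2.imwrite('pics/f11.png',np.hstack([cv2.resize(a[0:300,170:390],(440,600)),cv2.resize(t[y0:y0+150,x0:x0+90],(360,600),interpolation=cv2.INTER_CUBIC)]))
E
```

```text
wrist x100,110,120,126 z28: [[272.0, 29.0], [272.0, -5.0], [272.0, -41.0], [272.0, -47.0], [265.0, -475.0]]
top [140.11035319 222.76901956] [[145.4, 221.8], [192.5, 213.0], [166.4, 217.9]]
95 172
```

View pics/f11.png

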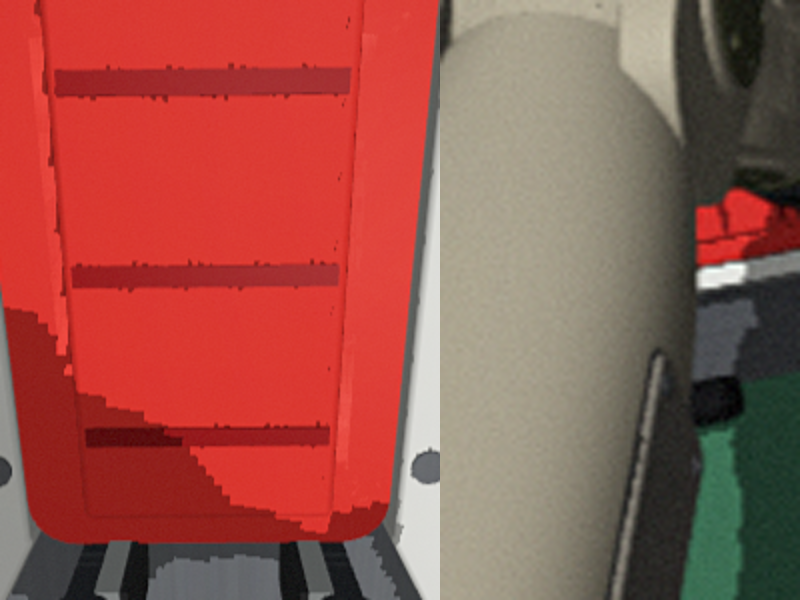

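```bash
python3 -m creep '{"fingers":[0.2,0.2,0.2,0.2,0.2,0.2,0.2,0.2],"slide":[[-0.1,0,0],[-0.3,0,0],[-0.3,0,0],[-0.5,0,0],[0,0,-0.5],[0,0,-1],[0,0,-1],[0,0,-1]],"turn":[0,0,0,0,0,0,0,0]}' | grep -E "pos|force"; python3 -m creep '{"fingers":[0.2,0.2,0.2,0.2,0.2,0.2,0.2,0.2],"slide":[[0,0,-0.5],[-0.8,0,-0.5],[-0.8,0,0],[-0.8,0,0],[-0.8,0,0],[-0.8,0,0],[0,0,0],[0,0,0]],"turn":[0,0,0,0,0,0,0,0]}' | grep -E "pos|force"; python3 m.py
python3 - <<'E'
from h import *
from fit import T
t=robot.camera('top');c=cam('top');cv2.imwrite('pics/t12.png',t);t0=cv2.imread('pics/top0.png')
# profile along centreline, z=30, top-camera fixture pose
p=[566.36,101.91,1.7453]
for x in range(-20,240,4):
    for_z=30 if x<125 else 46
    u=proj(c,T(p,[[x,0,for_z]]))[0].round().astype(int);print(x,t[u[1],u[0]].tolist(),end=' ')
def red(i):
    h=cv2.cvtColor(i,cv2.COLOR_BGR2HSV);return ((h[...,0]<8)|(h[...,0]>172))&(h[...,1]>150)&(h[...,2]>80)
d=cv2.absdiff(t,t0).max(2)>60
n,l,st,_=cv2.connectedComponentsWithStats(cv2.morphologyEx(d.astype(np.uint8),cv2.MORPH_OPEN,np.ones((3,3))))
print();print(st[1:][st[1:,4]>15].tolist())
E
```

```text
tool_pos: [575.8, 56.9, 127.1]
contact_force: [1.1, 0.1, 1.0]
tool_pos: [604.6, -102.3, 165.6]
contact_force: [0.1, 0.4, -0.9]
t 22.6167 tcp fix [-2.077e+02 -1.000e-01] 165.6 F [ 0.1  0.4 -0.9]
top [76.7  1.9] [93. 80.] 0.4
-20 [128, 145, 152] -16 [125, 144, 149] -12 [127, 147, 153] -8 [120, 141, 146] -4 [123, 141, 146] 0 [123, 141, 147] 4 [118, 137, 143] 8 [120, 138, 147] 12 [119, 134, 142] 16 [121, 139, 143] 20 [121, 135, 144] 24 [118, 136, 143] 28 [113, 132, 138] 32 [113, 130, 137] 36 [111, 129, 134] 40 [107, 121, 128] 44 [101, 116, 121] 48 [98, 114, 120] 52 [89, 103, 107] 56 [67, 76, 114] 60 [28, 31, 154] 64 [19, 17, 106] 68 [33, 34, 177] 72 [31, 34, 173] 76 [34, 36, 175] 80 [33, 35, 172] 84 [35, 36, 175] 88 [31, 32, 174] 92 [31, 34, 164] 96 [22, 25, 120] 100 [30, 33, 165] 104 [34, 37, 175] 108 [33, 35, 174] 112 [35, 36, 177] 116 [27, 30, 161] 120 [26, 29, 166] 124 [151, 148, 142] 128 [196, 194, 195] 132 [201, 197, 200] 136 [201, 200, 201] 140 [199, 200, 201] 144 [202, 200, 203] 148 [196, 195, 195] 152 [202, 199, 201] 156 [177, 175, 176] 160 [47, 43, 43] 164 [48, 47, 48] 168 [109, 106, 109] 172 [215, 211, 212] 176 [67, 68, 70] 180 [55, 57, 55] 184 [22, 21, 20] 188 [40, 40, 37] 192 [19, 15, 14] 196 [69, 66, 66] 200 [39, 39, 38] 204 [63, 61, 60] 208 [30, 30, 26] 212 [53, 52, 49] 216 [21, 21, 18] 220 [60, 57, 58] 224 [55, 59, 55] 228 [74, 72, 71] 232 [207, 205, 207] 236 [147, 145, 145] 
[[87, 32, 248, 388, 42800], [136, 201, 40, 40, 958], [121, 205, 6, 7, 41], [103, 209, 5, 7, 35], [121, 215, 16, 24, 270], [96, 217, 8, 4, 25], [105, 218, 6, 20, 86], [113, 218, 5, 19, 62], [85, 221, 6, 20, 70], [126, 240, 6, 9, 45], [107, 242, 5, 10, 42], [148, 242, 4, 5, 19], [140, 258, 7, 13, 59], [98, 286, 39, 88, 452], [255, 291, 40, 119, 1315], [278, 292, 3, 6, 18], [252, 408, 18, 12, 143]]
```

```bash
python3 -c "
from cell import robot
s=robot.state();print(s['time'],s['contact_force'],robot.close_job())"
```

```text
the job is handed in; nothing more can be done
22.7667 [-0.60113751 -0.18319156  0.18638174] None
```

The changeover is done and handed in at 22.8 s: the stop is at the 40 mm notch and the long red cover is home against it.

**Stop slide:** I pressed the latch tab almost fully down (8.3 N), slid the stop back 40 mm with it pressed, then let the tab up. A close wrist picture then showed the tab up and the cross bar back in its notches. The slide measured 40 mm from its start. I gave no separate test push; the latch held when the cover was pushed against the stop.

**Cover:** I pushed it flat along the bench from behind with two half-open fingers; it straightened as it went in. At the stop it held still as the push rose from 20 to 31 N. After I backed off, the top camera showed it within 0.4° of straight. Its front edge read about 123 mm, with no visible gap to the stop face. That is 3 mm past the nominal 120 mm, within the notch play plus camera error.

**Checks that disagreed:**
- **Fingertips:** with the jaws shut they were about 20 mm behind the TCP, not 8 mm ahead as stated. I found the tab by touch and corrected for this afterwards.
- **Centre line:** the top and wrist cameras differed by about 2 mm on the fixture's centre line, and I used the wrist value.
- **Front-edge reading:** one wrist reading of the cover's front edge near the end came out short, because the picture cut the edge off.
- **Rear end:** the arm hid the cover's rear end from the top camera in the last picture.

**Other items:** nothing else was touched. Comparing the first and last top pictures showed changes only at the arm and its shadow, the cover and the slide. The parts of the bench hidden behind the arm could not be compared.

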